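Gauge the square bar in the smithy

TASK

Measure the square bar: pull the spring-loaded slide of the length gauge out by its upright wooden grip until its cross-pointer is level with the end of the square bar (the narrow one, not the wide flat bar on the other side), and hold it there for two seconds while the reading is taken. Then ease the slide all the way back in, without letting it snap back, and let go. Leave both bars where they lie.

Things in the scene. Friction and masses are not known exactly. Their poses are not given: they have to be found in the camera images.
- gauge (a joint): How far the sprung slide of the gauge is pulled out, in m: 0 home (its start), 0.19 at its stop. A spring draws it home: 3 N at home, 9 N at 0.17 m; let go, it flies back. The gauge is an aluminium bed 500 x 160 x 12 mm fixed on the table, with a grey spring housing 46 mm wide, its top 40 mm above the table, its end 65 mm behind the grip's centre at home.
- gauge_grip (a point): Grasp centre of the slide's upright light-wood grip, 55 mm above the table. Grip: 20 mm thick along the pull, 24 mm wide, 52 mm tall, top 74 mm above the table. x axis: level, the direction of pulling out; z up. Below it a thin steel cross-pointer (56 mm long, 6 mm wide) sticks out to both sides in line with the grip's centre, so this point shows where the pointer is.
- square_end (a point): Centre of the measured end of the square bar: dark steel, 240 mm long, 16 x 16 mm, lying loose on the bed parallel to the slide, 52 mm to one side of it (either side), top 28 mm above the table. x axis: out of the end, along the pull; the bar lies towards -x. The end lies 60 to 170 mm ahead of the pointer's home.
- flat_end (a point): Centre of the like end of the flat bar, which is not to be measured: dark steel, 240 mm long, 32 mm wide, 8 mm thick, lying loose on the bed on the slide's other side. Its end is at least 30 mm short of or beyond the square bar's.

How it is judged:
On the way:
1. the slide's pointer is held level with the end of the square bar, within 12 mm, for 1.2 s (x of gauge_grip in the frame of square_end between -0.012 and 0.012 m), for 1.2 s.
At the end, for the whole second after the job is handed in: After the reading the slide is fully home again (within 8 mm) and at rest, let go, with both bars still where they lay (within 15 mm) (value of joint gauge below 0.008 m and velocity of joint gauge between -0.02 and 0.02 m/s); the robot touches nothing.
It fails at once if the slide snaps back (faster than 0.6 m/s inwards) (velocity of joint gauge below -0.6 m/s).
It fails at once if the square bar is moved by more than 15 mm (distance of square_end from where it was at the start of the episode above 0.015 m).
It fails at once if the flat bar is moved by more than 15 mm (distance of flat_end from where it was at the start of the episode above 0.015 m).
It also fails if it takes over 40 s, if anything falls off the work surface, if the arm or the gripper's body presses on something with over 40 N, if the wrist force passes 120 N, or if a joint passes its speed limit or range.

ROBOT

A 6-joint arm with a two-finger parallel gripper is mounted at the origin on the work surface. World frame = base frame: x ahead of the robot, y to its left, z up, the work surface at z = 0. Lengths are in m, angles in rad, forces in N, time in s.
With the tool pointing down it reaches from about 0.425 to 0.95 m from the base axis. Payload 3.5 kg.
Tool frame: the origin (TCP) lies midway between the tips of the shut fingers; the grasp point (between the pads) lies 19 mm behind it; x points along the fingers, y is the direction in which the jaws open and shut, and the axes are right-handed (so a half turn about x gives the same grasp; the last joint's range is limited). The gripper opens to 85 mm and grips with 20 to 120 N. Pads are 22 mm wide; open, the fingers measure 114 mm over their backs; the gripper's body (76 mm by 85 mm) begins 54 mm behind the grasp point. The pads swing forward as they close: fully open they stand 13 mm farther back than shut.
Start: joints at [-1.32, 0.286, 1.577, -0, 1.279, -0.15], TCP at [0.263, -0.621, 0.231] pointing down, gripper open.
Joint ranges: [-2.77, 2.77], [-0.9, 2.22], [0.21, 2.48], [-1.53, 4.67], [0.24, 2.81], [-2.84, 2.84]. Speed limits (rad/s): [2.79, 2.79, 3.14, 3.14, 3.14, 3.14].

INTERFACE

Orientations are given as a unit quaternion [x, y, z, w].
In Python, from plant import sensors, optics, ctrl gives the robot as it stands.
- The arm moves only by the tool arm_command, never from a script. Its argument "increments" is a list that holds one entry, the list of rows, each a list of 4 numbers: the shift along the tool's x, y, z in cm, then the turn about the tool's x in rad. A call has 1 to 20 rows; each row shifts and turns the commanded pose from where the row before left it, along the tool's axes as they then stand; what a row does not reach is not made up. A row lasts 1/8 s, in which the tool goes at most 62.5 mm and 10.7 degrees, less where a joint would pass 70% of its speed; a pose out of reach is approached as far as the arm can. A call with a gripper value outside its range is refused whole. "grip" is the finger opening in cm, from 0 to 8.54, set as the call begins (left out, the last holds). The fingers move at their own pace and stop on an object; "grip_force" is the grip in N (left out, the last holds). Time passes only in rows, so rows that do not move let the fingers close. It gives the time, the measured TCP pose, the force and the opening at its end, in the units of the state.
- sensors.get_state(): the state, without advancing time (a new reading comes with each control period).
- optics.read_camera(name): name is "scene" or "top" or "wrist"; returns the picture (384x512x3 uint8, blue, green, red); there is no depth.
- optics.camera_model(name): a dict with "camera_matrix" (3x3 intrinsics, pixels), "world_from_camera" (4x4, takes a point from camera to world coordinates); the wrist camera has in their place "mount" (4x4, takes a point from camera to tool coordinates, whose origin is the TCP and whose axes are the tool frame's). Camera axes: x right, y up, looking along -z (the intrinsics and any distortion apply to the point x, -y, -z); pixel columns grow to the right and rows downward; lengths in m; the calibration is good to about 2 mm. A picture is of the moment at which its call begins: read the wrist's pose just before it. camera_model takes no time and is no camera call.
- ctrl.sign_off(): hands the job in, once; it reports no verdict.
Trained networks look in the newest picture that a camera, given by its name, has taken for a name from the list of things; names that differ only in an ending like _2 or _b are one class to them, and where a whole thing is asked for, a point or a joint stands for the part that bears it (a point fixed in the world has none). Each returns a list of dicts, best first, with "conf" (0 to 1); they miss things now and then, are a little off and sometimes report something else, mostly with a low value. They report only what shows in the picture. A call takes as long as a camera call.
- optics.boxes_of(camera, query): "at" ([row, column] in pixels, amid what is visible of it).
- optics.place_of(camera, query): "at" ([row, column] in pixels: a listed point, or the origin of a listed thing).
The state is a dict: "time": time; "qpos": joint angles; "dq": joint speeds; "joint_efforts": joint torques, N m; "eef_pos": TCP position; "tcp_rot": TCP orientation; "contact_force": force on the tool from outside, world axes, zero at the start; "wrist_torque": the same for the moment, N m; "opening": opening from 0.0 (shut) to 1.0 (fully open).
Only numpy, scipy, OpenCV 4.12 (cv2) and the standard library are available. Lean on these libraries where they do the work, as an engineer would, in place of code of your own. Each camera call takes 0.05 s, during which the arm holds its last target.

## Working session

There is one attempt and no reset: what is moved stays moved. The work goes in short steps, Python scripts to look and compute and a tool call to move; the robot and the scene stay as the last step left them, time stands still between calls to the robot, and variables do not carry over. Pictures are saved under pics/ and viewed, and the job is handed in when it is done.

Besides the shell and the picture viewer there is one more tool, called after ">>>" as name(argument=value, ...), one argument or row to a line, values as JSON. arm_command: Moves the arm, as the interface text tells. Its arguments: {"type":"object","properties":{"increments":{"type":"array","items":{"type":"array","items":{"type":"array","items":{"type":"number"}}}},"grip":{"type":"number"},"grip_force":{"type":"number"}},"required":["increments"]}

```bash
mkdir -p pics; cat > h.py <<'E'
import numpy as np,cv2
from plant import sensors,optics,ctrl
def ray(cam,at,z):
    m=optics.camera_model(cam);K=np.array(m["camera_matrix"]);T=np.array(m["world_from_camera"])
    d=m.get("distortion",None)
    r,c=at
    p=cv2.undistortPoints(np.array([[[c,r]]],float),K,np.array(d,float) if d is not None else None)[0,0]
    v=T[:3,:3]@np.array([p[0],-p[1],-1]);o=T[:3,3]
    return o+v*(z-o[2])/v[2]
E
python3 - <<'E'
from h import *
s=sensors.get_state();print({k:np.round(v,3) for k,v in s.items()})
for c in("top","scene"):
    cv2.imwrite(f"pics/{c}0.png",optics.read_camera(c))
    m=optics.camera_model(c);print(c,m.keys(),m)
    for q,z in(("gauge_grip",.055),("square_end",.02),("flat_end",.016)):
        for d in optics.place_of(c,q)[:2]: print(q,d,np.round(ray(c,d["at"],z),4))
E
```

```text
{'time': np.float64(0.0), 'qpos': array([-1.32 ,  0.287,  1.578, -0.   ,  1.279, -0.15 ]), 'dq': array([ 0.   ,  0.   ,  0.   , -0.002,  0.001,  0.   ]), 'joint_efforts': array([ 0.0000e+00, -4.0598e+01, -2.9263e+01, -0.0000e+00,  6.0000e-03,
        0.0000e+00]), 'eef_pos': array([ 0.263, -0.621,  0.23 ]), 'tcp_rot': array([-0.693, -0.142,  0.693, -0.14 ]), 'contact_force': array([0.233, 0.523, 0.368]), 'wrist_torque': array([-0.006, -0.001,  0.038]), 'opening': np.float64(1.001)}
top dict_keys(['camera_matrix', 'world_from_camera']) {'camera_matrix': array([[361.31798963,   0.        , 250.78060661],
       [  0.        , 361.31798963, 198.45307262],
       [  0.        ,   0.        ,   1.        ]]), 'world_from_camera': array([[ 0.00789516,  0.99932184, -0.0359657 ,  0.53334067],
       [-0.99969104,  0.00704014, -0.02383823,  0.05445077],
       [-0.02356886,  0.03614279,  0.99906867,  0.70745634],
       [ 0.        ,  0.        ,  0.        ,  1.        ]])}
gauge_grip {'at': [192.5, 303.0], 'conf': 0.74} [ 0.5682 -0.024   0.055 ]
square_end {'at': [222.3, 261.5], 'conf': 0.69} [0.5129 0.0501 0.02  ]
flat_end {'at': [174.7, 216.4], 'conf': 0.9} [0.6035 0.1375 0.016 ]
scene dict_keys(['camera_matrix', 'world_from_camera']) {'camera_matrix': array([[490.07158705,   0.        , 248.64576423],
       [  0.        , 490.07158705, 194.1627529 ],
       [  0.        ,   0.        ,   1.        ]]), 'world_from_camera': array([[ 0.59876978, -0.68717022,  0.4114266 ,  0.84592003],
       [ 0.80083581,  0.50617405, -0.32007786, -0.17564069],
       [ 0.01169451,  0.5211381 ,  0.85339224,  0.67199417],
       [ 0.        ,  0.        ,  0.        ,  1.        ]])}
gauge_grip {'at': [229.7, 214.1], 'conf': 0.89} [ 0.5666 -0.0187  0.055 ]
square_end {'at': [188.9, 226.7], 'conf': 0.63} [0.5034 0.047  0.02  ]
flat_end {'at': [198.3, 317.2], 'conf': 0.84} [0.5993 0.1522 0.016 ]
```

View pics/top0.png

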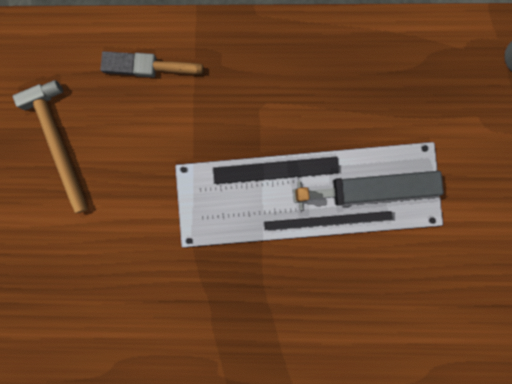

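View pics/scene0.png

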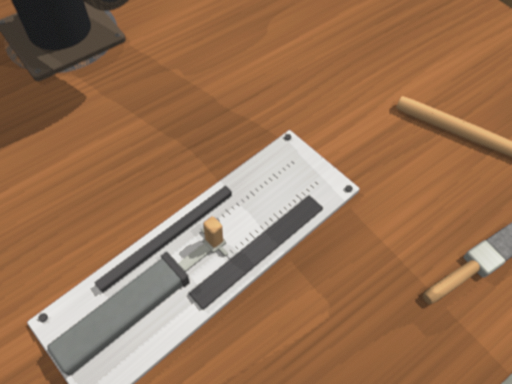

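```bash
python3 - <<'E'
from h import *
im=cv2.imread("pics/top0.png")
cv2.imwrite("pics/topz.png",cv2.resize(im[140:250,170:450],None,fx=2.8,fy=2.8,interpolation=cv2.INTER_CUBIC))
im2=cv2.imread("pics/scene0.png")
cv2.imwrite("pics/scz.png",cv2.resize(im2[150:310,80:340],None,fx=3,fy=3,interpolation=cv2.INTER_CUBIC))
for c,I in(("top",im),("scene",im2)):
    g=I.max(2);m=(g<62).astype(np.uint8)
    n,l,st,ce=cv2.connectedComponentsWithStats(m)
    for i in range(1,n):
        if st[i,4]<150 or st[i,4]>5000: continue
        p=np.argwhere(l==i)[:,::-1].astype(np.float32)
        b=cv2.boxPoints(cv2.minAreaRect(p))
        print(c,st[i],[ (np.round(q[::-1],1).tolist(),np.round(ray(c,q[::-1],.028),3)[:2].tolist(),np.round(ray(c,q[::-1],.02),3)[:2].tolist()) for q in b])
E
```

```text
top [103  70  68   8 218] [([77.0, 103.0], [0.79, 0.357], [0.793, 0.361]), ([70.0, 103.0], [0.803, 0.357], [0.806, 0.361]), ([70.0, 170.0], [0.803, 0.228], [0.806, 0.23]), ([77.0, 170.0], [0.79, 0.227], [0.793, 0.229])]
top [ 42  81  48 128 866] [([88.19999694824219, 38.099998474121094], [0.768, 0.483], [0.771, 0.488]), ([77.4000015258789, 64.9000015258789], [0.789, 0.431], [0.792, 0.436]), ([197.5, 113.19999694824219], [0.558, 0.332], [0.558, 0.335]), ([208.3000030517578, 86.30000305175781], [0.537, 0.383], [0.537, 0.387])]
top [ 214  158  125   26 1887] [([168.0, 213.5], [0.615, 0.142], [0.616, 0.143]), ([156.8000030517578, 337.1000061035156], [0.637, -0.091], [0.638, -0.093]), ([172.5, 338.5], [0.608, -0.094], [0.609, -0.095]), ([183.6999969482422, 215.0], [0.585, 0.139], [0.586, 0.14])]
top [334 179  11  26 210] [([179.3000030517578, 332.8999938964844], [0.595, -0.083], [0.596, -0.085]), ([178.39999389648438, 341.5], [0.597, -0.099], [0.597, -0.101]), ([203.39999389648438, 344.1000061035156], [0.55, -0.104], [0.55, -0.106]), ([204.3000030517578, 335.6000061035156], [0.548, -0.088
[... 498 characters left out ...]
51, 0.068], [0.143, 0.071]), ([52.0, 12.0], [0.027, -0.103], [0.017, -0.102])]
scene [ 34  39  90  42 307] [([76.9000015258789, 33.5], [0.11, -0.097], [0.101, -0.096]), ([36.900001525878906, 122.0999984741211], [0.111, 0.082], [0.102, 0.085]), ([41.599998474121094, 124.19999694824219], [0.125, 0.079], [0.116, 0.082]), ([81.5999984741211, 35.599998474121094], [0.123, -0.099], [0.114, -0.098])]
scene [102 194 129  97 319] [([289.20001220703125, 101.4000015258789], [0.538, -0.188], [0.534, -0.188]), ([193.0, 229.3000030517578], [0.516, 0.043], [0.512, 0.046]), ([194.6999969482422, 230.5], [0.52, 0.043], [0.516, 0.046]), ([290.8999938964844, 102.5999984741211], [0.541, -0.188], [0.537, -0.188])]
```

View pics/topz.png

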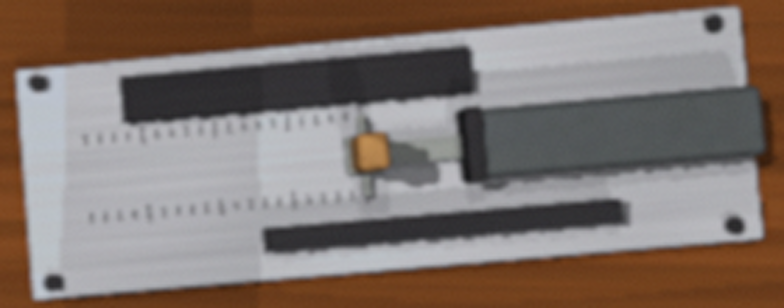

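View pics/scz.png

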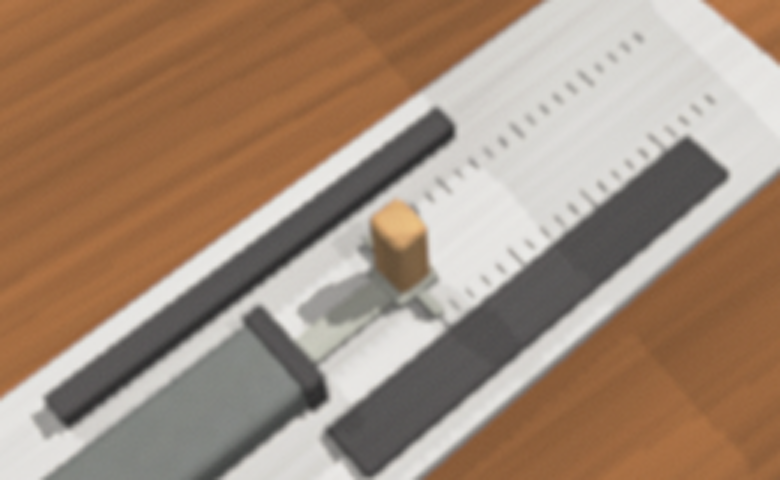

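```bash
python3 - <<'E'
from h import *
from scipy.spatial.transform import Rotation as R
s=sensors.get_state();M=R.from_quat(s["tcp_rot"]).as_matrix();print(np.round(M,4),s["eef_pos"])
g=ray("top",(140+150.5/2.8,170+370/2.8),.074);p=ray("top",(140+152/2.8,170+367.5/2.8),.016)
e=ray("top",(140+239.5/2.8,170+265/2.8),.028)
g2=ray("scene",(150+215/3,80+398/3),.074);e2=ray("scene",(150+113/3,80+438/3),.028)
e3=ray("scene",(150+120/3,80+446/3),.028)
u=np.array([-.0955,.9954,0])
for k,v in dict(g=g,p=p,e=e,g2=g2,e2=e2,e3=e3).items(): print(k,np.round(v,4),'along',round(v@u,4),'lat',round(v@[.9954,.0955,0],4))
print("u in tool",M.T@u, np.degrees(np.arctan2((M.T@u)[2],(M.T@u)[1])))
for t in(np.array([.567,-.022,.12]),):
  print("delta tool cm",100*M.T@(t-s["eef_pos"]))
E
```

```text
[[-1.000e-04  3.901e-01 -9.208e-01]
 [ 4.000e-04 -9.208e-01 -3.901e-01]
 [-1.000e+00 -4.000e-04 -0.000e+00]] [ 0.26334077 -0.62138498  0.23110623]
g [ 0.565  -0.0203  0.074 ] along -0.0741 lat 0.5605
p [ 0.5669 -0.0254  0.016 ] along -0.0794 lat 0.5618
e [0.5072 0.0443 0.028 ] along -0.0044 lat 0.5091
g2 [ 0.5638 -0.018   0.074 ] along -0.0718 lat 0.5595
e2 [0.5051 0.0447 0.028 ] along -0.0038 lat 0.5071
e3 [0.5111 0.0455 0.028 ] along -0.0035 lat 0.5131
u in tool [ 3.87702865e-04 -9.53775910e-01 -3.00420994e-01] -162.51657918926026
delta tool cm [ 11.12958608 -43.33692889 -51.34395477]
```

>>> arm_command(
  increments=[
    [[0.2,-2.4,-2.85,0],[0.2,-2.4,-2.85,0],[0.2,-2.4,-2.85,0],[0.2,-2.4,-2.85,0],[0.2,-2.4,-2.85,0],[0.2,-2.4,-2.85,0],[0.2,-2.4,-2.85,0],[0.2,-2.4,-2.85,0],[0.2,-2.4,-2.85,0],[0.2,-2.4,-2.85,0],[0.2,-2.4,-2.85,0],[0.2,-2.4,-2.85,0],[0.2,-2.4,-2.85,0],[0.2,-2.4,-2.85,0],[0.2,-2.4,-2.85,0],[0.2,-2.4,-2.85,0],[0,0,0,0.1525],[0,0,0,0.1525],[0,0,0,0]],
  ],
  grip=5.0,
  grip_force=50,
)

```text
time: 2.78
eef_pos: [0.5335, -0.0898, 0.1994]
tcp_rot: [0.706, 0.035, -0.706, 0.035]
contact_force: [-0.7, -0.0, 0.7]
opening: 0.584
```

```bash
cat >> h.py <<'E'
from scipy.spatial.transform import Rotation as R
def wray(at,z,s):
    m=optics.camera_model("wrist");K=np.array(m["camera_matrix"])
    T=np.eye(4);T[:3,:3]=R.from_quat(s["tcp_rot"]).as_matrix();T[:3,3]=s["eef_pos"];T=T@np.array(m["mount"])
    d=m.get("distortion")
    p=cv2.undistortPoints(np.array([[[at[1],at[0]]]],float),K,np.array(d,float) if d is not None else None)[0,0]
    v=T[:3,:3]@np.array([p[0],-p[1],-1]);o=T[:3,3]
    return o+v*(z-o[2])/v[2]
E
python3 - <<'E'
from h import *
s=sensors.get_state();print(s["eef_pos"],s["qpos"],s["opening"],s["time"])
cv2.imwrite("pics/w1.png",optics.read_camera("wrist"));print(optics.camera_model("wrist"))
M=R.from_quat(s["tcp_rot"]).as_matrix();u=np.array([-.0955,.9954,0]);print(np.round(M,4))
for q,z in(("gauge_grip",.055),("square_end",.02),("flat_end",.016)):
    for d in optics.place_of("wrist",q)[:2]:
        v=wray(d["at"],z,s);print(q,d,np.round(v,4),v@u,v@[.9954,.0955,0])
E
```

```text
[ 0.53346194 -0.08984791  0.19943416] [-3.54468260e-01  1.97784486e-02  1.93674389e+00 -8.40533345e-06
  1.18492617e+00  1.11849649e+00] 0.5840626686625845 2.775
{'camera_matrix': array([[278.73351394,   0.        , 256.70123373],
       [  0.        , 278.73351394, 189.6534069 ],
       [  0.        ,   0.        ,   1.        ]]), 'mount': array([[ 1.47274800e-04,  3.16671846e-01, -9.48535144e-01,
        -1.41856112e-01],
       [ 9.99999708e-01, -7.58164796e-04, -9.78505536e-05,
        -5.78390776e-04],
       [-7.50132470e-04, -9.48534853e-01, -3.16671865e-01,
        -8.13533796e-02],
       [ 0.00000000e+00,  0.00000000e+00,  0.00000000e+00,
         1.00000000e+00]])}
[[ 1.000e-04  9.770e-02 -9.952e-01]
 [-1.000e-04 -9.952e-01 -9.770e-02]
 [-1.000e+00  1.000e-04 -1.000e-04]]
gauge_grip {'at': [139.8, 186.3], 'conf': 0.95} [ 0.5656 -0.0138  0.055 ] -0.06777700422315608 0.5617099153888802
square_end {'at': [177.9, 138.4], 'conf': 0.56} [0.5085 0.0507 0.02  ] 0.0019051563525097903 0.5109680961079868
flat_end {'at': [89.9, 48.7], 'conf': 0.77} [0.5988 0.1469 0.016 ] 0.08904517564598491 0.6101100491860957
```

View pics/w1.png

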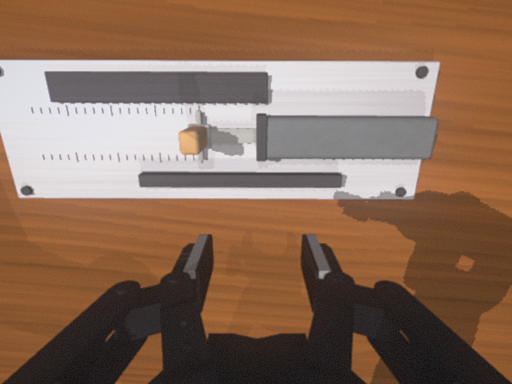

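>>> arm_command(
  increments=[
    [[1.2,-1.4,-0.78,0],[1.2,-1.4,-0.77,0],[1.2,-1.38,-0.77,0],[1.2,-1.38,-0.77,0],[1.2,-1.38,-0.77,0],[1,0,0,0],[1,0,0,0],[0,0,0,0]],
  ],
)

```text
time: 3.98
eef_pos: [0.5644, -0.0175, 0.1182]
tcp_rot: [-0.706, -0.034, 0.707, -0.033]
contact_force: [-0.1, 0.0, 0.0]
opening: 0.586
```

```bash
python3 - <<'E'
from h import *
s=sensors.get_state();u=np.array([-.0955,.9954,0]);n=np.array([.9954,.0955,0])
print(s["eef_pos"],s["eef_pos"]@u,s["eef_pos"]@n)
cv2.imwrite("pics/w2.png",optics.read_camera("wrist"))
for q,z in(("gauge_grip",.055),("square_end",.02),("flat_end",.016)):
    for d in optics.place_of("wrist",q)[:2]:
        v=wray(d["at"],z,s);print(q,d,np.round(v,4),v@u,v@n)
E
```

```text
[ 0.56441837 -0.01752561  0.11815947] -0.07134695089304585 0.5601483474404675
gauge_grip {'at': [201.8, 259.0], 'conf': 0.9} [ 0.5672 -0.0185  0.055 ] -0.0725737422208112 0.5628492554503746
square_end {'at': [240.7, 181.3], 'conf': 0.86} [0.5065 0.0508 0.02  ] 0.002197789233668819 0.5090216952145141
flat_end {'at': [129.3, 69.0], 'conf': 0.88} [0.6031 0.1491 0.016 ] 0.09082970567461215 0.6145394231331098
```

View pics/w2.png

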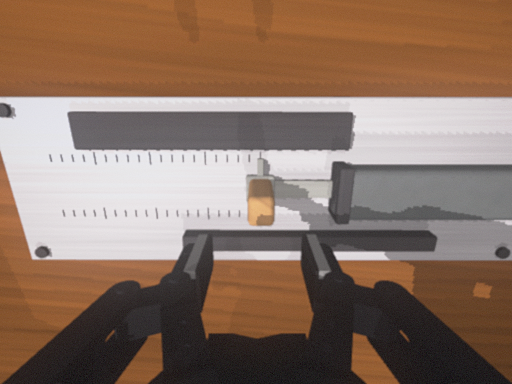

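>>> arm_command(
  increments=[
    [[1.5,0.02,-0.05,0],[1.5,0.02,-0.05,0],[1.5,0.03,-0.05,0],[1.5,0.03,-0.05,0],[1.0,0,0,0],[1.0,0,0,0],[0,0,0,0]],
  ],
)

```text
time: 5.05
eef_pos: [0.5667, -0.0179, 0.0383]
tcp_rot: [-0.706, -0.034, 0.707, -0.034]
contact_force: [-0.3, -0.0, 1.0]
opening: 0.584
```

>>> arm_command(
  increments=[
    [[0,0,0,0],[0,0,0,0],[0,0,0,0],[0,0,0,0],[0,0,0,0],[0,0,0,0]],
  ],
  grip=1.0,
  grip_force=50,
)

```text
time: 5.8
eef_pos: [0.5679, -0.0185, 0.0402]
tcp_rot: [0.707, 0.034, -0.706, 0.034]
contact_force: [-2.4, -3.3, 5.3]
opening: 0.228
```

```bash
python3 - <<'E'
from h import *
s=sensors.get_state();u=np.array([-.0955,.9954,0]);n=np.array([.9954,.0955,0])
print(s["time"],s["eef_pos"],s["eef_pos"]@u,s["eef_pos"]@n,s["contact_force"],s["opening"])
a=optics.read_camera("wrist");cv2.imwrite("pics/w3.png",a)
for q,z in(("gauge_grip",.055),("square_end",.02)):
    for d in optics.place_of("wrist",q)[:2]:
        v=wray(d["at"],z,s);print(q,d,np.round(v,4),v@u,v@n)
E
```

```text
5.8 [ 0.56793621 -0.01849705  0.04023314] -0.07264987331332579 0.5635572342315899 [-2.39058619 -3.28426497  5.34678172] 0.22831889355780027
```

View pics/w3.png

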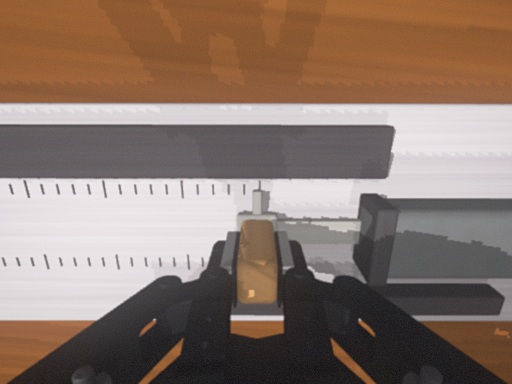

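>>> arm_command(
  increments=[
    [[0,-0.6,0,0],[0,-0.6,0,0],[0,-0.6,0,0],[0,-0.6,0,0],[0,-0.6,0,0],[0,-0.6,0,0],[0,-0.6,0,0],[0,-0.6,0,0],[0,-0.6,0,0],[0,-0.6,0,0],[0,-0.6,0,0],[0,-0.6,0,0],[0,0,0,0],[0,0,0,0]],
  ],
)

```text
time: 7.7
eef_pos: [0.5612, 0.053, 0.0402]
tcp_rot: [0.707, 0.033, -0.706, 0.035]
contact_force: [-1.1, -6.0, 5.2]
opening: 0.226
```

```bash
python3 - <<'E'
from h import *
s=sensors.get_state();u=np.array([-.0955,.9954,0]);n=np.array([.9954,.0955,0])
print(s["time"],s["eef_pos"],s["eef_pos"]@u,s["eef_pos"]@n,s["contact_force"],s["opening"])
for c in("wrist","top","scene"):
    a=optics.read_camera(c);cv2.imwrite(f"pics/{c}4.png",a)
    for q,z in(("gauge_grip",.055),("square_end",.02)):
        for d in optics.place_of(c,q)[:1]:
            v=wray(d["at"],z,s) if c=="wrist" else ray(c,d["at"],z);print(c,q,d,np.round(v,4),v@u,v@n)
a=cv2.imread("pics/top4.png");cv2.imwrite("pics/top4z.png",cv2.resize(a[140:250,170:450],None,fx=2.8,fy=2.8,interpolation=cv2.INTER_CUBIC))
a=cv2.imread("pics/scene4.png");cv2.imwrite("pics/sc4z.png",cv2.resize(a[130:290,140:340],None,fx=3.5,fy=3.5,interpolation=cv2.INTER_CUBIC))
E
```

```text
7.7 [0.56118086 0.05301004 0.04021036] -0.0008265790098336487 0.5636618850208932 [-1.07257763 -6.04286105  5.17692269] 0.22649545404065116
wrist square_end {'at': [299.8, 257.4], 'conf': 0.79} [0.5068 0.0477 0.02  ] -0.0008801867183529377 0.5090026630779886
top square_end {'at': [222.0, 263.7], 'conf': 0.9} [0.5135 0.046  0.02  ] -0.003284895995033968 0.5155614435319317
scene gauge_grip {'at': [197.9, 252.7], 'conf': 0.59} [0.5571 0.0567 0.055 ] 0.003247626026516459 0.5599982124252704
scene square_end {'at': [186.8, 228.6], 'conf': 0.56} [0.502  0.0516 0.02  ] 0.0034598029316480414 0.5046495720167514
```

View pics/wrist4.png

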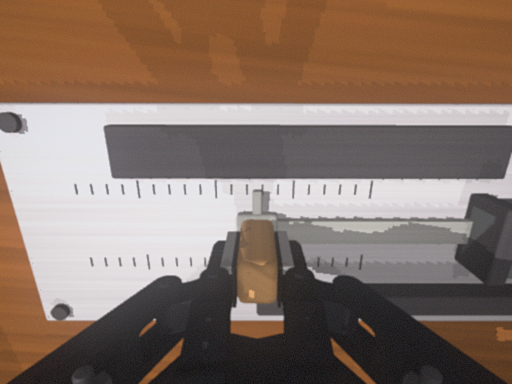

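View pics/sc4z.png

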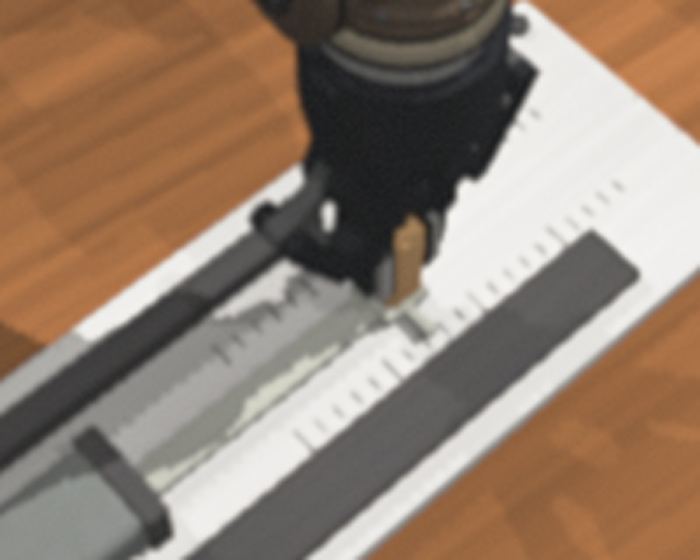

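View pics/top4z.png

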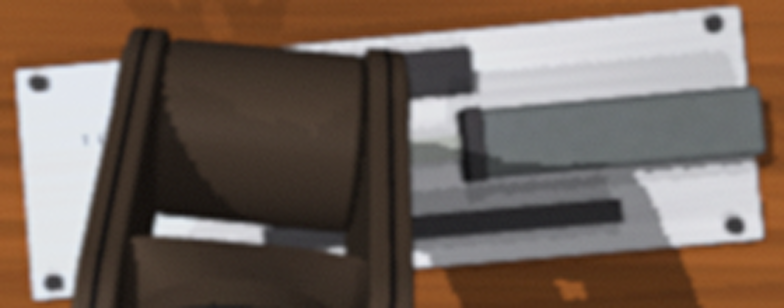

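>>> arm_command(
  increments=[
    [[0,0,0,0],[0,0,0,0],[0,0,0,0],[0,0,0,0],[0,0,0,0],[0,0,0,0],[0,0,0,0],[0,0,0,0],[0,0,0,0],[0,0,0,0],[0,0,0,0],[0,0,0,0],[0,0,0,0],[0,0,0,0],[0,0,0,0],[0,0,0,0],[0,0,0,0],[0,0,0,0],[0,0,0,0],[0,0,0,0]],
  ],
)

```text
time: 10.65
eef_pos: [0.5612, 0.0529, 0.0402]
tcp_rot: [0.707, 0.033, -0.706, 0.034]
contact_force: [-0.1, -5.4, 5.0]
opening: 0.224
```

>>> arm_command(
  increments=[
    [[0,0.6,0,0],[0,0.6,0,0],[0,0.6,0,0],[0,0.6,0,0],[0,0.6,0,0],[0,0.6,0,0],[0,0.6,0,0],[0,0.6,0,0],[0,0.6,0,0],[0,0.6,0,0],[0,0.6,0,0],[0,0.4,0,0],[0,0.2,0,0],[0,0,0,0],[0,0,0,0]],
  ],
)

```text
time: 12.52
eef_pos: [0.5679, -0.0185, 0.0402]
tcp_rot: [0.707, 0.034, -0.706, 0.034]
contact_force: [-1.0, -3.6, 5.7]
opening: 0.226
```

```bash
python3 - <<'E'
from h import *
s=sensors.get_state();u=np.array([-.0955,.9954,0]);n=np.array([.9954,.0955,0])
print(s["time"],s["eef_pos"],s["eef_pos"]@u,s["eef_pos"]@n,s["contact_force"],s["contact_force"]@u,s["opening"])
a=optics.read_camera("wrist");cv2.imwrite("pics/w5.png",a)
E
```

```text
12.525 [ 0.56793574 -0.01845377  0.0402345 ] -0.07260674193985381 0.5635608973296258 [-0.95575648 -3.64175624  5.71000448] -3.5337294168716538 0.22590581359585948
```

View pics/w5.png

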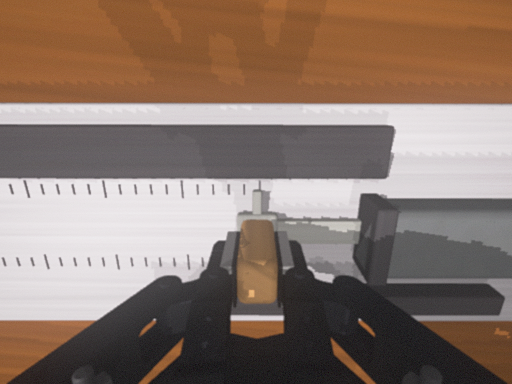

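>>> arm_command(
  increments=[
    [[0,0.1,0,0],[0,0.1,0,0],[0,0,0,0],[0,0,0,0]],
  ],
)

```text
time: 13.08
eef_pos: [0.5681, -0.0201, 0.0402]
tcp_rot: [0.707, 0.034, -0.706, 0.034]
contact_force: [-2.5, -2.2, 5.8]
opening: 0.224
```

>>> arm_command(
  increments=[
    [[0,0.1,0,0],[0,0.1,0,0],[0,0,0,0],[0,0,0,0]],
  ],
)

```text
time: 13.58
eef_pos: [0.5681, -0.0202, 0.0402]
tcp_rot: [0.707, 0.035, -0.706, 0.033]
contact_force: [-1.9, 3.9, 7.1]
opening: 0.226
```

>>> arm_command(
  increments=[
    [[0,-0.1,0,0],[0,0,0,0]],
  ],
)

```text
time: 13.82
eef_pos: [0.5681, -0.0201, 0.0402]
tcp_rot: [0.707, 0.034, -0.706, 0.033]
contact_force: [-2.0, 1.1, 6.8]
opening: 0.226
```

>>> arm_command(
  increments=[
    [[0,0,0,0],[0,0,0,0],[0,0,0,0],[0,0,0,0],[0,0,0,0]],
  ],
  grip=5.0,
)

```text
time: 14.45
eef_pos: [0.5675, -0.021, 0.0392]
tcp_rot: [-0.706, -0.034, 0.706, -0.034]
contact_force: [0.7, -0.4, 0.4]
opening: 0.585
```

>>> arm_command(
  increments=[
    [[-0.8,0,0,0],[-1.2,0,0,0],[-1.5,0,0,0],[-1.5,0,0,0],[-1.5,0,0,0],[-1.5,0,0,0],[-2,0,1,0],[-2,1,2,0],[-2,3,3,0],[-2,3,3,0],[0,3,3,0],[0,3,3,0],[0,3,3,0],[0,3,0,0],[0,3,0,0],[0,0,0,0],[0,0,0,0]],
  ],
)

```text
time: 16.58
eef_pos: [0.4093, -0.2566, 0.1994]
tcp_rot: [-0.706, -0.034, 0.706, -0.034]
contact_force: [-0.9, 0.9, 0.2]
opening: 0.587
```

```bash
python3 - <<'E'
from h import *
s=sensors.get_state();u=np.array([-.0955,.9954,0]);n=np.array([.9954,.0955,0])
print(s["time"],s["eef_pos"],s["contact_force"],s["opening"])
a=optics.read_camera("top");cv2.imwrite("pics/t6.png",a)
for q,z in(("gauge_grip",.055),("square_end",.02),("flat_end",.016)):
    for d in optics.place_of("top",q)[:1]:
        v=ray("top",d["at"],z);print(q,d,np.round(v,4),v@u,v@n)
cv2.imwrite("pics/t6z.png",cv2.resize(a[140:250,170:450],None,fx=2.8,fy=2.8,interpolation=cv2.INTER_CUBIC))
E
```

```text
16.575 [ 0.40927363 -0.25662754  0.19937114] [-0.88538797  0.91894429  0.18646994] 0.586656585360207
gauge_grip {'at': [192.6, 301.7], 'conf': 0.73} [ 0.568  -0.0217  0.055 ] -0.07585140941698418 0.5633464867820587
square_end {'at': [223.9, 263.4], 'conf': 0.69} [0.5099 0.0465 0.02  ] -0.002397855360296519 0.5120252016248881
flat_end {'at': [174.7, 214.5], 'conf': 0.72} [0.6035 0.1412 0.016 ] 0.08287268011875319 0.6141890305170135
```

View pics/t6z.png

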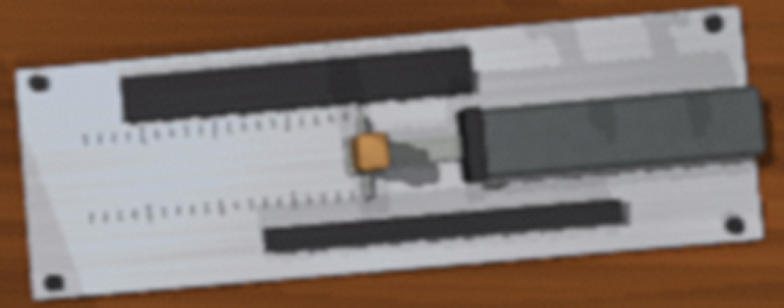

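The final top picture matches the first one: the grip is at about (370,150) and the square bar's end at about (265,240) in the zoomed view. The flat bar hasn't moved either, and the arm is clear.

```bash
python3 -c "
from plant import ctrl
print(ctrl.sign_off())"
```

```text
the job is handed in; nothing more can be done
None
```

The square bar was measured, the slide is back home and released, and the job is handed in; no verdict was reported.

- **Reading:** I pulled the slide out about 72 mm and held it about 2.5 s. In the wrist picture, the pointer (column 258) and the bar's end (column 257) were level to within about a millimetre or two.
- **Return:** I eased the slide back at about 5 cm/s until the wrist force reversed, which showed it was on its home stop. I then opened the fingers and moved the arm clear.
- **Last checks:** In the final top picture the slide and both bars look the same as at the start. The tool force was about zero, and the robot's clock read 16.6 s of the 40 s allowed.
- **Disagreements:** The cameras differed by up to about 7 mm on where the bar's end lay. I relied on the wrist picture taken during the hold. In that picture the network did not report the grip, so I judged the level by eye.

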